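Return the round punches to the jeweller's caddy

TASK

Put the disc cutter's four solid round steel punches back into the wooden caddy, each standing upright on the floor of the square well sized for it: the narrowest punch in the narrowest well and so on up to the widest in the widest. The square punch and the hollow sleeve do not belong to the set: leave them standing where they are.

Things in the scene. Friction and masses are not known exactly. Their poses are not given: they have to be found in the camera images.
- punch_tiny_mid (a point): centre (half-way up) of the narrowest of the four solid round steel punches: a bright plain cylinder 20 mm in diameter, 64 mm tall, standing upright on the bench (so this point is 32 mm above its foot), with a thin dark line round it near the top. Weighs about 0.16 kg. z is its axis, up.
- punch_small_mid (a point): centre (half-way up) of the second narrowest of the four solid round steel punches: a bright plain cylinder 28 mm in diameter, 64 mm tall, standing upright on the bench (so this point is 32 mm above its foot), with a thin dark line round it near the top. Weighs about 0.31 kg. z is its axis, up.
- punch_medium_mid (a point): centre (half-way up) of the second widest of the four solid round steel punches: a bright plain cylinder 36 mm in diameter, 64 mm tall, standing upright on the bench (so this point is 32 mm above its foot), with a thin dark line round it near the top. Weighs about 0.51 kg. z is its axis, up.
- punch_large_mid (a point): centre (half-way up) of the widest of the four solid round steel punches: a bright plain cylinder 44 mm in diameter, 64 mm tall, standing upright on the bench (so this point is 32 mm above its foot), with a thin dark line round it near the top. Weighs about 0.76 kg. z is its axis, up.
- well_tiny_floor (a point): centre of the black rubber floor (its top) of the caddy's narrowest square well, for the 20 mm punch: 36 mm square inside, pale wooden walls 4 mm thick rising 6 mm above this point. y runs along the straight row of four wells (any order, 74 mm apart), x across it, z up. The fixed board is 312 mm long, 84 mm across, 3 mm lower; its end cheeks rise 14 mm above this point.
- well_small_floor (a point): centre of the black rubber floor (its top) of the caddy's second narrowest square well, for the 28 mm punch: 44 mm square inside, pale wooden walls 4 mm thick rising 6 mm above this point. y runs along the straight row of four wells (any order, 74 mm apart), x across it, z up. The fixed board is 312 mm long, 84 mm across, 3 mm lower; its end cheeks rise 14 mm above this point.
- well_medium_floor (a point): centre of the black rubber floor (its top) of the caddy's second widest square well, for the 36 mm punch: 52 mm square inside, pale wooden walls 4 mm thick rising 6 mm above this point. y runs along the straight row of four wells (any order, 74 mm apart), x across it, z up. The fixed board is 312 mm long, 84 mm across, 3 mm lower; its end cheeks rise 14 mm above this point.
- well_large_floor (a point): centre of the black rubber floor (its top) of the caddy's widest square well, for the 44 mm punch: 60 mm square inside, pale wooden walls 4 mm thick rising 6 mm above this point. y runs along the straight row of four wells (any order, 74 mm apart), x across it, z up. The fixed board is 312 mm long, 84 mm across, 3 mm lower; its end cheeks rise 14 mm above this point.
- square_punch_mid (a point): look-alike, to be left alone: centre (half-way up) of a solid square steel punch, 30 x 30 mm, 64 mm tall, standing upright on the bench; x and y are square to its sides, z up.
- sleeve_mid (a point): look-alike, to be left alone: centre (half-way up) of a steel sleeve, a round tube 36 mm outside and 24 mm inside diameter, 64 mm tall, standing upright, its hole open at the top; z is its axis, up.

How it is judged:
By the outcome, as a careful person would: the job done as asked, in the order asked, and still so for the second after the job is handed in, with the robot touching nothing.
It also fails if it takes over 96 s, if anything falls off the work surface, if the arm or the gripper's body presses on something with over 40 N, if the wrist force passes 120 N, or if a joint passes its speed limit or range.

ROBOT

A 6-joint arm with a two-finger parallel gripper is mounted at the origin on the work surface. World frame = base frame: x ahead of the robot, y to its left, z up, the work surface at z = 0. Lengths are in m, angles in rad, forces in N, time in s.
With the tool pointing down it reaches from about 0.275 to 0.875 m from the base axis. Payload 12.5 kg.
Tool frame: the origin (TCP) lies on the centre line of the jaws, within the pads' length; the fingertips stand r.finger_overhang ahead of it and the grasp point (between the pads) lies 3 mm ahead of it (r.finger_overhang is the distance from the TCP to the fingertips, in m); z points along the fingers, y is the line along which they close (so a half turn about z gives the same grasp; the last joint's range is limited). The gripper opens to 85 mm and grips with 20 to 120 N. Pads are 22 mm wide; open, the fingers measure 114 mm over their backs; the gripper's body (76 mm by 85 mm) begins 54 mm behind the grasp point. The pads swing forward as they close: fully open they stand 13 mm farther back than shut.
Start: joints at [1.144, 0.351, 1.652, -0, 1.139, -0.085], TCP at [0.184, 0.518, 0.253] pointing down, gripper open.
Joint ranges: [-2.75, 2.75], [-0.79, 2.1], [0.01, 2.65], [-1.57, 4.71], [0.07, 3.14], [-2.87, 2.87]. Speed limits (rad/s): [2.22, 2.22, 2.79, 3.14, 3.14, 3.14].

INTERFACE

Orientations are given as a unit quaternion [x, y, z, w].
In Python, from cell import r, optics gives the robot as it stands. The module is installed in compiled form; this text tells all that it offers. Calls block until the motion is done:
- r.move_to(position, orientation): joint-space move of the TCP to a pose.
- r.move_linear(position, rot=None, vel=0.15): straight line of the TCP; rot=None keeps the orientation; vel is the mean speed in m/s.
- r.set_joints(angles): joint-space move.
- r.set_gripper(opening, squeeze=None): opening from 0.0 (shut) to 1.0 (fully open); squeeze is the grip in N (None keeps the last); returns when the fingers have stopped.
- r.sleep(seconds).
- r.inverse_kinematics(position, orientation): joint angles nearest the present ones, or None.
- optics.get_image(name): name is "side" or "top" or "wrist"; returns a dict with "pixels" (400x640x3 uint8, red, green, blue), "depth" (400x640 float32, m along the optical axis (not along the pixel's ray), 0 where there is no reading), "fx", "fy", "cx", "cy" (pixels), "camera_from_world" (4x4, takes a point from world to camera coordinates); the wrist camera has in their place "mount" (4x4, takes a point from camera to tool coordinates, whose origin is the TCP and whose axes are the flange's). Camera axes: x right, y down, z forward; pixel columns grow to the right and rows downward; lengths in m; the calibration is good to about 2 mm. The wrist camera is an equidistant fisheye: a pixel r from the principal point sees the ray r / f radians off the axis. A picture is of the moment at which its call begins: read the wrist's pose just before it.
A pose or a line that the arm cannot do raises r.PlanningError and nothing moves.
- r.hand_in(): hands the job in; it is judged then, once.
Readings, each from a call of its own:
- r.current_t(): time.
- r.current_q(): joint angles.
- r.current_qvel(): joint speeds.
- r.current_effort(): joint torques, N m.
- r.current_tool_pos(): TCP position.
- r.current_ee_rot(): TCP orientation.
- r.current_contact_force(): force on the tool from outside, world axes, zero at the start.
- r.current_torque(): the same for the moment, N m.
- r.current_opening(): opening from 0.0 (shut) to 1.0 (fully open).
- r.current_finger_force(): force on a finger pad.
Only numpy, scipy, OpenCV 4.12 (cv2) and the standard library are available. Lean on these libraries where they do the work, as an engineer would, in place of code of your own. Each camera call takes 0.05 s, during which the arm holds its last target. There are 200 camera calls.

## Working session

There is one attempt and no reset: what is moved stays moved. The work goes in short steps, each a Python script; the robot and the scene stay as the last script left them, time stands still between calls to the robot, and variables do not carry over. Pictures are saved under pics/ and viewed, at most 14 in all, crops included, and the job is handed in when it is done.

```bash
mkdir -p pics; ls; python3 - <<'E'
from cell import r, optics
import cv2, numpy as np, pickle
d={}
for n in("top","side"):
    d[n]=optics.get_image(n); cv2.imwrite(f"pics/{n}0.png",d[n]["pixels"][:,:,::-1])
    print(n,d[n]["fx"],d[n]["cx"],d[n]["cy"],np.round(d[n]["camera_from_world"],3).tolist())
pickle.dump(d,open("d0.pkl","wb"))
print(r.finger_overhang,r.current_t(),r.current_ee_rot())
E
```

```text
pics
top 475.36194581438565 321.3250990861744 201.47088985416872 [[-0.009, -1.0, 0.017, 0.003], [-0.994, 0.007, -0.109, 0.532], [0.109, -0.018, -0.994, 1.098], [0.0, 0.0, 0.0, 1.0]]
side 362.6304303010842 321.78149122032323 205.38610585243407 [[0.763, -0.646, -0.01, -0.376], [-0.478, -0.555, -0.681, 0.291], [0.434, 0.524, -0.733, 0.591], [0.0, 0.0, 0.0, 1.0]]
0.022 0.1 [ 1.70065752e-01  9.85432572e-01 -5.17986948e-04 -1.30847964e-04]
```

View pics/top0.png

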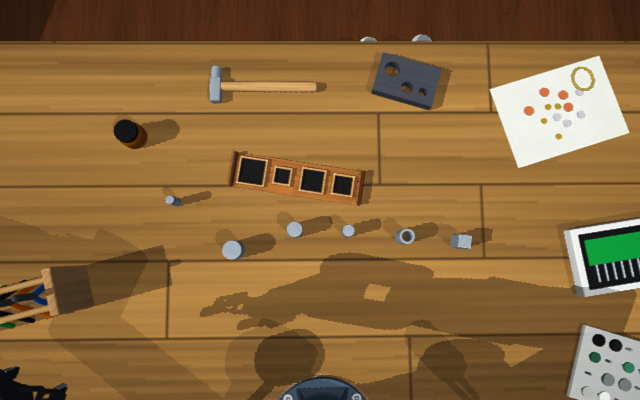

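View pics/side0.png

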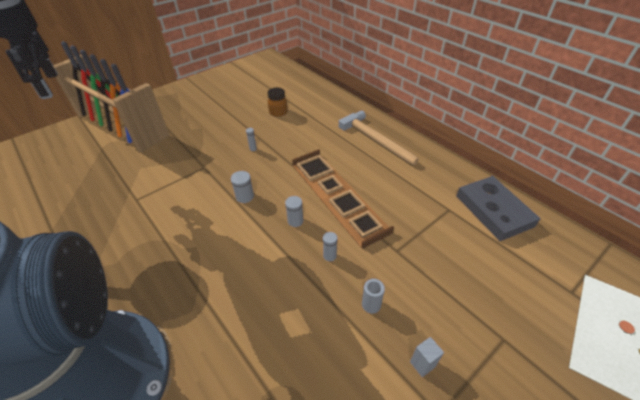

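The top view shows the wells as large (252,171), tiny (283,176), medium (313,181) and small (343,185). The punches are tiny (172,200), large (232,249), medium (294,229) and small (348,230). The sleeve is at (405,236) and the square punch at (461,241). Next I'll localise them from depth and colour.

```bash
cat > loc.py <<'E'
import numpy as np, cv2
def cloud(d):
    z=d["depth"]; v,u=np.mgrid[:400,:640]
    c=np.stack([(u-d["cx"])/d["fx"]*z,(v-d["cy"])/d["fy"]*z,z],-1)
    T=np.linalg.inv(d["camera_from_world"]); return c@T[:3,:3].T+T[:3,3]
def plane(d,u,v,h):
    T=np.linalg.inv(d["camera_from_world"]); ray=T[:3,:3]@np.array([(u-d["cx"])/d["fx"],(v-d["cy"])/d["fy"],1]); o=T[:3,3]
    return o+ray*(h-o[2])/ray[2]
E
python3 - <<'E'
import pickle,numpy as np,cv2
from loc import *
D=pickle.load(open("d0.pkl","rb")); d=D["top"]; P=cloud(d)
print("bench z",np.median(P[280:300,500:550,2]), "valid",(d["depth"]>0).mean())
S={"tiny":(172,200),"large":(232,249),"medium":(294,229),"small":(348,230),"sleeve":(405,236),"square":(461,241)}
for n in("top","side"):
  d=D[n];P=cloud(d)
  for k,(u,v) in S.items():
    c=plane(D["top"],u,v,.064)
    m=(np.hypot(P[...,0]-c[0],P[...,1]-c[1])<.04)&(P[...,2]>.058)&(P[...,2]<.07)&(d["depth"]>0)
    q=P[m]; 
    if len(q)<4: print(n,k,len(q));continue
    (cx,cy),rad=cv2.minEnclosingCircle(q[:,:2].astype(np.float32))
    print(n,k,m.sum(),q.mean(0).round(4),"enc",round(cx,4),round(cy,4),round(2*rad,4))
d=D["top"]; g=d["pixels"].max(-1)
W=[]
for k,(u,v) in {"large":(252,171),"tiny":(283,176),"medium":(313,181),"small":(343,185)}.items():
    n,l,st,ce=cv2.connectedComponentsWithStats(((g<45)).astype(np.uint8)[v-22:v+22,u-22:u+22].copy(),connectivity=4)
    i=l[22,22]; c=ce[i]+[u-22,v-22]; p=plane(d,*c,.005); W.append(p); print(k,st[i],c,p.round(4),cloud(d)[v-2:v+3,u-2:u+3,2].mean())
W=np.array(W); print(np.linalg.norm(np.diff(W,axis=0),axis=1), np.diff(W,axis=0))
E
```

```text
bench z -0.0004598364520027598 valid 0.9959609375
top tiny 64 [0.5357 0.3462 0.0633] enc 0.5361 0.3467 0.0195
top large 295 [0.4203 0.204  0.0638] enc 0.4204 0.2038 0.0441
top medium 192 [0.4653 0.0618 0.0636] enc 0.4654 0.0618 0.0356
top small 112 [ 0.4617 -0.0611  0.0638] enc 0.4613 -0.0608 0.0279
top sleeve 110 [ 0.447  -0.195   0.0633] enc 0.4475 -0.1953 0.036
top square 178 [ 0.4348 -0.3266  0.0634] enc 0.4348 -0.3267 0.0412
side tiny 38 [0.5331 0.343  0.0631] enc 0.5317 0.3439 0.0223
side large 224 [0.4177 0.2001 0.0637] enc 0.4182 0.2024 0.0449
side medium 186 [0.4629 0.0587 0.0639] enc 0.4629 0.0609 0.0373
side small 145 [ 0.4595 -0.0641  0.0638] enc 0.4604 -0.0634 0.0287
side sleeve 210 [ 0.4456 -0.1977  0.0633] enc 0.4461 -0.1957 0.0378
side square 418 [ 0.4323 -0.3292  0.0641] enc 0.4333 -0.329 0.0411
large [  9  10  26  25 518] [251.46718147 170.95559846] [0.6105 0.1681 0.005 ] 0.007330089661940989
tiny [ 14  15  15  14 167] [281.68862275 175.58682635] [0.5986 0.0947 0.005 ] 0.007585594354908398
medium [ 10  11  23  22 381] [311.97900262 180.20209974] [0.5868 0.0211 0.005 ] 0.007670721430944596
small [ 12  13  19  18 263] [342.23574144 184.76425856] [ 0.5751 -0.0525  0.005 ] 0.008149966365345698
[0.07438118 0.07454588 0.07445197] [[-0.01185344 -0.07343062  0.        ]
 [-0.01181604 -0.07360346  0.        ]
 [-0.01168593 -0.07352914  0.        ]]
```

The punches are localised: the diameters match, and the two cameras agree to about 2–3 mm, so I'll use their mean. The well clearance is 8 mm per side. I'll place the tiny punch first, closing the jaws across the row.

```bash
cat > pp.py <<'E'
import numpy as np
from cell import r, optics
P={"tiny":(.534,.345),"small":(.4608,-.0621),"medium":(.4641,.0610),"large":(.4193,.2031)}
off=np.array([-.001,-.001])
W={"large":(.6105,.1681),"tiny":(.5986,.0947),"medium":(.5868,.0211),"small":(.5751,-.0525)}
D=dict(tiny=20,small=28,medium=36,large=44)
ROW=np.array([.1588,.9873]); GRIP=.043; FLOOR=.0075; HI=.17
def quat():   # tool down, y across the row
    y=np.array([ROW[1],-ROW[0]]); best=None
    for s in(1,-1):
        t=np.arctan2(s*y[0],s*y[1])/2; q=np.array([np.sin(t),np.cos(t),0,0])
        j=r.inverse_kinematics([.55,.1,HI],q)
        if j is not None and (best is None or abs(j[5])<abs(best[1][5])): best=(q,j)
    return best[0]
def goto(p,z,vel): r.move_linear([p[0],p[1],z],vel=vel)
def pick(k,q,p=None):
    p=P[k] if p is None else p
    r.move_to([p[0],p[1],HI],q); r.set_gripper(1.0,60)
    goto(p,GRIP,.12); r.set_gripper(0.0,60)
    print(k,"width",round(r.current_opening()*85,1),"force",r.current_finger_force())
    goto(p,HI,.15); print("held width",round(r.current_opening()*85,1),"F",np.round(r.current_contact_force(),1))
def place(k,q,d=(0,0)):
    w=np.array(W[k])+off+d
    r.move_to([w[0],w[1],HI],q); goto(w,FLOOR+GRIP+.006,.12)
    r.sleep(.2); f0=r.current_contact_force()[2]; dz=.006
    while dz>-.004:
        dz-=.001; goto(w,FLOOR+GRIP+dz,.02); f=r.current_contact_force()[2]-f0
        if f>3: break
    print("touch dz",round(dz,4),"df",round(f,1))
    r.set_gripper(1.0); goto(w,HI,.15); print("t",r.current_t())
E
python3 - <<'E'
from pp import *
q=quat(); print(q, r.inverse_kinematics([.55,.1,HI],q))
pick("tiny",q)
import cv2
for n in("side","wrist"): cv2.imwrite(f"pics/{n}1.png",optics.get_image(n)["pixels"][:,:,::-1])
print(r.current_t())
E
```

```text
[0.76118384 0.64853616 0.         0.        ] [ 9.65755459e-02  4.66107919e-01  1.70565007e+00 -4.44089210e-16
  9.69834667e-01  2.56052368e-01]
tiny width 18.5 force 58.4233957529068
held width 18.5 F [ 0.1 -0.1 -2.2]
4.7333
```

View pics/wrist1.png

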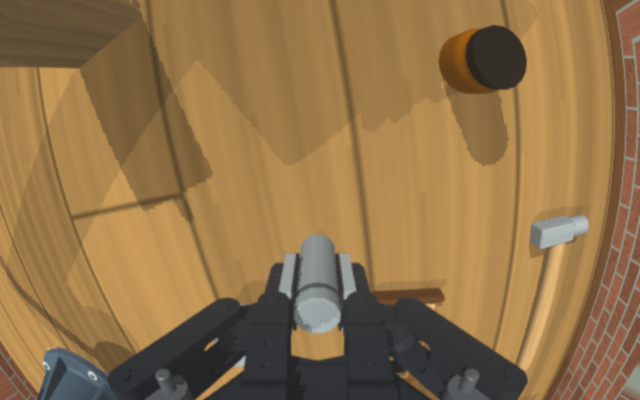

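The wrist view shows the tiny punch held upright and centred between the pads (about 318,285). Now I'll place it.

```bash
python3 - <<'E'
from pp import *
import cv2
q=quat()
place("tiny",q)
im=optics.get_image("side")["pixels"][:,:,::-1]
cv2.imwrite("pics/side2.png",cv2.resize(im[100:300,200:450],None,fx=3,fy=3)); print(r.current_q().round(2) if hasattr(r.current_q(),'round') else r.current_q())
E
```

```text
touch dz 0.0 df 7.6
t 10.1583
[ 0.08  0.54  1.58 -0.    1.02  0.24]
```

View pics/side2.png

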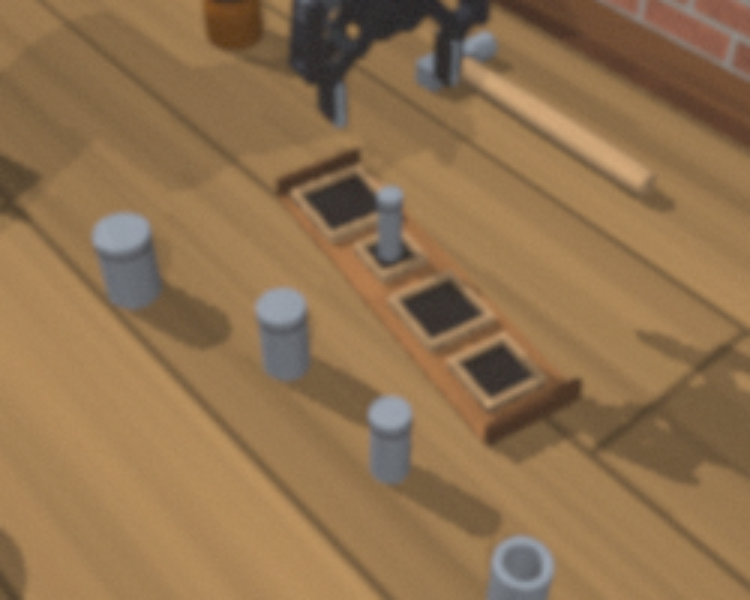

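The tiny punch stands upright in its well, and contact came at the predicted floor height. On to the other three, with a grasp check on each.

```bash
python3 - <<'E'
from pp import *
import cv2
q=quat()
for k in("small","medium","large"):
    pick(k,q)
    if abs(r.current_opening()*85-D[k])>4: print("BAD GRASP"); break
    place(k,q)
else: r.move_to([.4,.3,.25],q)
import pickle
d={n:optics.get_image(n) for n in("top","side")}; pickle.dump(d,open("d1.pkl","wb"))
im=d["side"]["pixels"][:,:,::-1]
cv2.imwrite("pics/side3.png",im)
cv2.imwrite("pics/top3.png",cv2.resize(d["top"]["pixels"][130:280,200:500,::-1],None,fx=2.5,fy=2.5)); print(r.current_t())
from loc import *
for n in d:
  X=cloud(d[n])
  for k,c in W.items():
    m=(np.hypot(X[...,0]-c[0],X[...,1]-c[1])<.034)&(X[...,2]>.064)&(X[...,2]<.078)
    q_=X[m]
    if len(q_)>4:
      e=cv2.minEnclosingCircle(q_[:,:2].astype(np.float32)); print(n,k,np.round(e[0],4)-c,round(2*e[1],4),np.round(q_[:,2].mean(),4))
E
```

```text
small width 26.5 force 58.514941334724426
held width 26.6 F [-0.6  0.1 -4. ]
touch dz 0.0 df 11.5
t 18.9167
medium width 34.9 force 59.028857946395874
held width 34.6 F [-0.3  1.  -5.6]
touch dz 0.0 df 14.3
t 27.4083
large width 42.6 force 60.082510113716125
held width 43.0 F [ 0.8  0.1 -6.9]
touch dz 0.0 df 13.1
t 36.3167
37.4333
top large [-5.e-04 -1.e-04] 0.0453 0.0715
top tiny [0.     0.0007] 0.0209 0.0715
top medium [-0.0006  0.0003] 0.036 0.0717
top small [-0.0008 -0.0002] 0.0285 0.0714
side large [-0.0025 -0.0024] 0.0448 0.0711
side tiny [-0.0021 -0.0011] 0.0209 0.0704
side medium [-0.0022 -0.0018] 0.0373 0.0712
side small [-0.0023 -0.0019] 0.029 0.0709
```

View pics/side3.png

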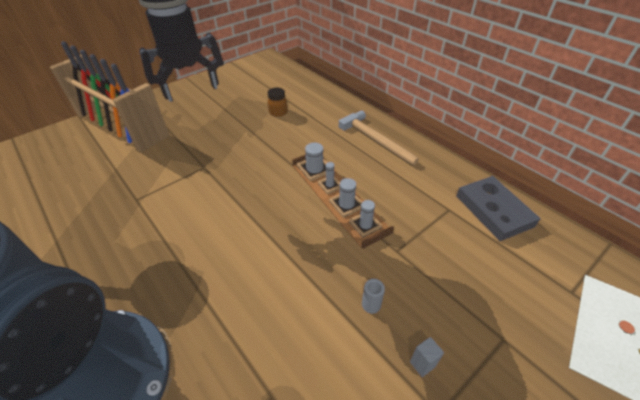

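View pics/top3.png

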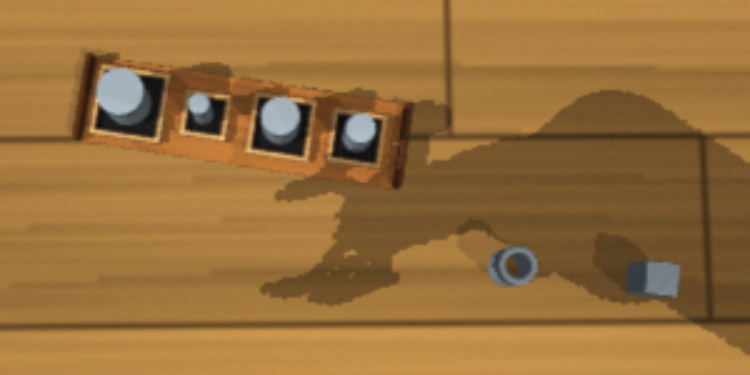

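Both views show all four punches upright and centred in their own wells. In the side view they are at (315,157), (329,175), (347,194) and (367,214), with tops about 71.5 mm up. The sleeve (373,296) and square punch (427,357) have not been disturbed, and the arm is clear.

```bash
python3 -c "
from cell import r
print(r.hand_in())"
```

```text
the job is handed in; nothing more can be done
None
```

The four round punches are standing upright in their matching wells, the square punch and sleeve were left where they were, and the job was handed in after about 37 s of robot time.

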